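# Clamp a terminal block in the cam vise

### The job

Gently lay the green terminal block in the nest of the small cam vise, then turn the black knob clockwise (seen from above) until the sprung follower drops into the notch of the steel cam and the orange jaw holds the block against its stop, and let go. Stop turning as soon as the knob comes up firm: do not force it on against the seated follower, and leave the other things on the bench where they are.

Things in the scene. Friction and masses are not known exactly. Their poses are not given: they have to be found in the camera images.
- cam_vise: Small fixed cam vise: dark steel base plate 84 x 162 x 8 mm, two grey rails on it along y (top z 20 mm). Origin on the bench under the plate, z up. The orange sprung jaw slides along y; knob axis at x 0, y +42 mm; nest centre at x 0, y -36 mm. Apart from the knob nothing is higher than z 33 mm.
- nest (a point): Centre of the block once clamped; axes as the vise; 27 mm over the bench, 7 over the rails. Steel stop face at y +6, orange jaw face at y -11 while held open (both 24 mm wide in x, to 31 and 33 mm over the bench): 5 mm more than the block. Length of the block goes along x, either way round, between end lips at x +-21.6 mm whose tops are only 2.5 mm over the rails, so fingers fit at its ends.
- block_center (a point): Centre of the green terminal block, 12 (x) x 40 (y) x 14.5 (z) mm, about 20 g, lying on the bench on its underside, z up. Can be held by its two ends, 40 mm apart along y.
- knob_grip (a point): On the axis of the black knob, 60 mm over the bench, z up; turns with it. Grip bar 38 mm long along x, 14 mm thick along y, from 37 to 70 mm over the bench, on a 34 mm round skirt. It turns clockwise seen from above; the middle of the cam's notch comes to the follower after a turn of 0.3 to 1.5 rad, different on each vise.
- cam_knob: The black knob with its cam; origin on the knob axis at bench height. The knob drives the cam through a torsion spring of 6.5 N m per rad, so when the cam is stopped the moment rises by 0.065 N m for each 0.01 rad. A rise of 0.15 to 0.35 N m over the running moment is firm; 0.45 N m forces the follower with some 17 N.
- cam (a point): On the knob axis, fixed, 21 mm over the bench: mid-plane of the steel cam disc, 56 mm diameter, 10 thick; axes as the vise. A brass roller, 8 mm wide, sprung with 9 N, rides on its rim at y -32 mm and carries the jaw. Turning takes about 0.2 N m. In the notch (10 mm wide, 8 deep) roller and jaw snap 5 mm towards the knob, the moment dips, and 0.2 to 0.35 rad after the dip began the notch wall stops the cam.
- flux_bottle: Bystander: white needle bottle with red cap, 35 mm diameter, 104 mm tall, standing. Origin under its foot.
- screwdriver: Bystander: screwdriver with red handle, 170 mm long along its y, 21 mm high. Origin under its middle.
- clear_tape: Bystander: roll of brown tape lying flat, 74 mm diameter, 22 mm high. Origin under its centre.
- side_cutter: Bystander: blue-handled side cutters lying flat, 46 x 118 x 12 mm. Origin under the middle.

How it is judged:
On the way:
1. the terminal block lies in the nest, flat and let go, with the jaw still held open (x of block_center in the frame of cam_vise between -0.003 and 0.003 m and z of block_center in the frame of cam_vise between 0.0255 and 0.0295 m and y of block_center in the frame of cam_vise between -0.043 and -0.034 m and angle between the y axis of block_center and the x axis of cam_vise, either way round below 0.2 rad and angle between block_center's own z axis and vertical below 0.1 rad and contact force between the fingers and terminal_block below 0.1 N and contact force between cam_vise and terminal_block below 4 N), for 0.2 s.
At the end, for the whole second after the job is handed in: The block lies flat in the nest (centred within 3 mm along its length, on the rails), against the stop within 1.8 mm, square within 0.08 rad, squeezed between jaw and stop (over 9 N summed over its contacts with the vise), at rest; the other things where they were within 15 mm (x of block_center in the frame of cam_vise between -0.003 and 0.003 m and z of block_center in the frame of cam_vise between 0.0255 and 0.0295 m and y of block_center in the frame of cam_vise between -0.0378 and -0.0342 m and angle between the y axis of block_center and the x axis of cam_vise, either way round below 0.08 rad and angle between block_center's own z axis and vertical below 0.08 rad and contact force between cam_vise and terminal_block above 9 N and linear speed of terminal_block below 0.02 m/s); the robot touches nothing.
It fails at once if the knob is forced on: the cam presses on the sprung follower with more than 18 N (contact force between cam_vise and cam_knob above 18 N).
It fails at once if the block is pressed into the nest with more than 30 N (contact force between terminal_block and cam_vise above 30 N).
It fails at once if one of the other things on the bench is moved more than 15 mm or the bottle is tipped (distance of any of flux_bottle, screwdriver, clear_tape, side_cutter from where it was at the start of the episode above 0.015 m or angle between flux_bottle's own z axis and vertical above 0.3 rad).
It also fails if it takes over 72 s, if anything falls off the work surface, if the arm or the gripper's body presses on something with over 40 N, if the wrist force passes 120 N, or if a joint passes its speed limit or range.

### The arm

A 7-joint arm with a two-finger parallel gripper is mounted at the origin on a cart in front of the work surface, level with it; the furniture and walls round the work are solid. World frame = base frame: x ahead of the robot, y to its left, z up, the work surface at z = 0. Lengths are in m, angles in rad, forces in N, time in s.
With the tool pointing down it reaches from about 0.4 to 0.85 m from the base axis. Payload 4.5 kg.
Tool frame: the origin (TCP) lies midway between the tips of the shut fingers; the grasp point (between the pads) lies 19 mm behind it; z points along the fingers, y is the line along which they close (so a half turn about z gives the same grasp; the last joint's range is limited). The gripper opens to 88 mm and grips with 3 to 60 N. Pads are 18 mm wide; open, the fingers measure 123 mm over their backs; the gripper's body (75 mm by 187 mm) begins 45 mm behind the grasp point.
Start: joints at [-1.285, 0.689, -0.195, 1.565, 0.157, 0.902, -0.215], TCP at [0.156, 0.605, 0.239] pointing down, gripper open.
Joint ranges: [-3.01, 3.01], [-0.46, 2.08], [-1.47, 1.51], [0.13, 2.56], [-1, 4.14], [0.04, 2.09], [-2.66, 2.66]. Speed limits (rad/s): [2.57, 2.57, 3.14, 3.14, 3.14, 3.14, 3.14].

### API

Orientations are given as a unit quaternion [x, y, z, w].
In Python, from plant import r gives the robot as it stands.
- The arm moves only by the tool carry_out, never from a script. Its argument "plan" is a list of rows, each an object with "rot": the turn, a rotation vector about the tool's x, y, z in rad, a list of three; "xyz": the shift along the tool's x, y, z in m, a list of three; "grip": the closure in counts, from 0 (fully open) to 255 (shut). In form: [{"rot": [wx, wy, wz], "xyz": [dx, dy, dz], "grip": grip}, ...]. A call has 1 to 8 rows; each row is the pose to reach, as a shift and turn from the pose commanded when the call began, along the tool's axes at that moment; what a row does not reach only later rows make up. A row lasts 1/12 s, in which the tool goes at most 41.7 mm and 7.16 degrees, less where a joint would pass 70% of its speed; a pose out of reach is approached as far as the arm can. A call with a gripper value outside its range is refused whole. The fingers move at their own pace and stop on an object; "squeeze" is the grip in N (left out, the last holds). Time passes only in rows, so rows that repeat a pose let the fingers close. It gives the time, the measured TCP pose, the force, the opening and the grip force at its end, in the units of the state.
- r.get_state(): the state, without advancing time (a new reading comes with each control period).
- r.snapshot(name): name is "scene" or "top"; returns the picture (400x640x3 uint8, red, green, blue); there is no depth.
- r.camera_params(name): a dict with "fx", "fy", "cx", "cy" (pixels), "distortion" ([k1, k2, p1, p2, k3] as OpenCV has them; the pictures are not rectified), "position" and "attitude" of the camera in the world. Camera axes: x right, y down, z forward; pixel columns grow to the right and rows downward; lengths in m; the calibration is good to about 2 mm. A picture is of the moment at which its call begins. camera_params takes no time and is no camera call.
- r.finish_job(): hands the job in; it is judged then, once.
The state is a dict: "clock": time; "q": joint angles; "qd": joint speeds; "joint_torque": joint torques, N m; "tool_pos": TCP position; "eef_rot": TCP orientation; "contact_force": force on the tool from outside, world axes, zero at the start; "moment": the same for the moment, N m; "opening": opening from 0.0 (shut) to 1.0 (fully open); "finger_force": force on a finger pad.
Only numpy, scipy, OpenCV 4.12 (cv2) and the standard library are available. Lean on these libraries where they do the work, as an engineer would, in place of code of your own. Each camera call takes 0.05 s, during which the arm holds its last target. There are 200 camera calls.

## Working session

There is one attempt and no reset: what is moved stays moved. The work goes in short steps, Python scripts to look and compute and a tool call to move; the robot and the scene stay as the last step left them, time stands still between calls to the robot, and variables do not carry over. Pictures are saved under pics/ and viewed, at most 10 in all, crops included, and the job is handed in when it is done.

Besides the shell and the picture viewer there is one more tool, called by a JSON object that holds its "op" and its "data". carry_out: Moves the arm, as the interface text tells. Its arguments: {"type":"object","properties":{"plan":{"type":"array"},"squeeze":{"type":"number"}},"required":["plan"]}

```bash
mkdir -p pics
python3 - <<'E'
from plant import r
import cv2
for n in("scene","top"):
    im=r.snapshot(n); cv2.imwrite(f"pics/{n}0.png",im[:,:,::-1]); print(n,r.camera_params(n))
print(r.get_state())
E
ls
```

```text
scene {'fx': 427.3640076282681, 'fy': 427.3640076282681, 'cx': 322.73842639768, 'cy': 199.73797221718343, 'distortion': array([-0.09686308,  0.        ,  0.        ,  0.        ,  0.        ]), 'position': array([-0.37152998,  0.43540313,  0.58355421]), 'attitude': array([-0.45595671,  0.72902161, -0.42994175,  0.2752836 ])}
top {'fx': 405.8563274510591, 'fy': 405.8563274510591, 'cx': 322.418614378334, 'cy': 199.68944166025597, 'distortion': array([-0.00160737,  0.        ,  0.        ,  0.        ,  0.        ]), 'position': array([0.40135888, 0.03952394, 1.07615238]), 'attitude': array([ 0.71478967, -0.6980651 ,  0.03669506, -0.02083998])}
{'clock': 0.1, 'q': array([-1.28516758,  0.68990314, -0.19452567,  1.56623368,  0.15729898,
        0.90247483, -0.2151169 ]), 'qd': array([-0.00055713, -0.00349612,  0.00178267, -0.0027685 , -0.0007208 ,
       -0.0023338 ,  0.00116474]), 'joint_torque': array([-5.14007770e-03, -5.28492594e+01, -1.27169207e+00, -1.53835523e+01,
       -5.24654647e-02,  1.98850634e-03,  3.67208872e-05]), 'tool_pos': array([0.15563278, 0.60473557, 0.23799016]), 'eef_rot': array([ 1.25550972e-01,  9.92086836e-01, -8.12742797e-04, -4.71400535e-05]), 'contact_force': array([-0.28300333, -0.23074836, -0.09695909]), 'moment': array([-0.02477963, -0.00750638,  0.02104904]), 'finger_force': 0.0, 'opening': 0.9971306303549116}
pics
```

View pics/top0.png

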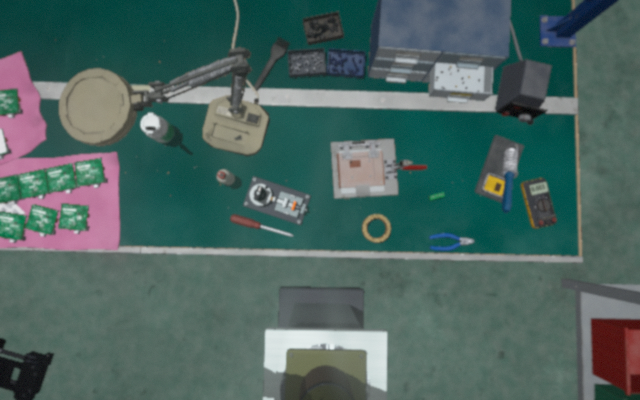

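View pics/scene0.png

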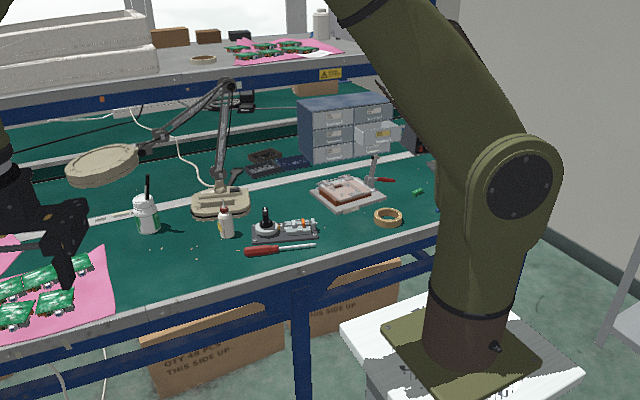

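Top view: vise about (277,199) with the knob at its left (262,193), block (437,196), bottle (226,177), screwdriver (262,226), tape (376,228), cutters (450,241). Scene view: knob (266,218), block about (418,191). Next I measure them.

```bash
cat > h.py <<'E'
import numpy as np, cv2
from plant import r
from scipy.spatial.transform import Rotation as R
def ray(n,uv):
    p=r.camera_params(n);K=np.array([[p['fx'],0,p['cx']],[0,p['fy'],p['cy']],[0,0,1]])
    u=cv2.undistortPoints(np.array(uv,float).reshape(-1,1,2),K,p['distortion'])[:,0]
    d=R.from_quat(p['attitude']).apply(np.c_[u,np.ones(len(u))]); return p['position'],d
def plane(n,uv,z):
    o,d=ray(n,uv); return o+d*((z-o[2])/d[:,2])[:,None]
def proj(n,X):
    p=r.camera_params(n);K=np.array([[p['fx'],0,p['cx']],[0,p['fy'],p['cy']],[0,0,1]])
    Rc=R.from_quat(p['attitude']).inv()
    return cv2.projectPoints(Rc.apply(np.atleast_2d(X)-p['position']),np.zeros(3),np.zeros(3),K,p['distortion'])[0][:,0]
E
python3 - <<'E'
from h import *
im=cv2.imread('pics/top0.png'); s=cv2.imread('pics/scene0.png')
a=cv2.resize(im[165:235,225:325],(800,560),interpolation=cv2.INTER_CUBIC); cv2.imwrite('pics/v.png',a)
b=cv2.resize(s[195:255,235:335],(800,480),interpolation=cv2.INTER_CUBIC); cv2.imwrite('pics/vs.png',b)
hsv=cv2.cvtColor(im,cv2.COLOR_BGR2HSV)
print(hsv[190:202:2,425:450:3].tolist()[3])
for n,I,(x0,x1,y0,y1) in(("top",im,(422,452,183,208)),("scene",s,(405,432,180,202))):
    h=cv2.cvtColor(I,cv2.COLOR_BGR2HSV)[y0:y1,x0:x1].astype(int); c=I[y0:y1,x0:x1].astype(int)
    m=((c[:,:,1]-c[:,:,0]>60)).astype(np.uint8); pts=np.argwhere(m)[:,::-1]+[x0,y0]
    print(n,len(pts),pts.mean(0) if len(pts) else 0, (c[:,:,1]-c[:,:,0]).max())
    if len(pts)>4:
        rc=cv2.minAreaRect(pts.astype(np.float32)); print(rc)
        P=plane(n,[pts.mean(0)],.0145 if n=="top" else .009); print(P)
        Q=plane(n,pts,.0145)[:,:2]; w,v=np.linalg.eigh(np.cov(Q.T)); print(np.sqrt(w*12),v[:,1],np.arctan2(*v[::-1,1]))
E
```

```text
[[88, 205, 82], [82, 168, 85], [75, 146, 133], [73, 132, 139], [73, 139, 132], [73, 172, 129], [77, 206, 114], [87, 223, 87], [88, 225, 84]]
top 0 0 51
scene 1 [417. 191.] 61
```

View pics/v.png

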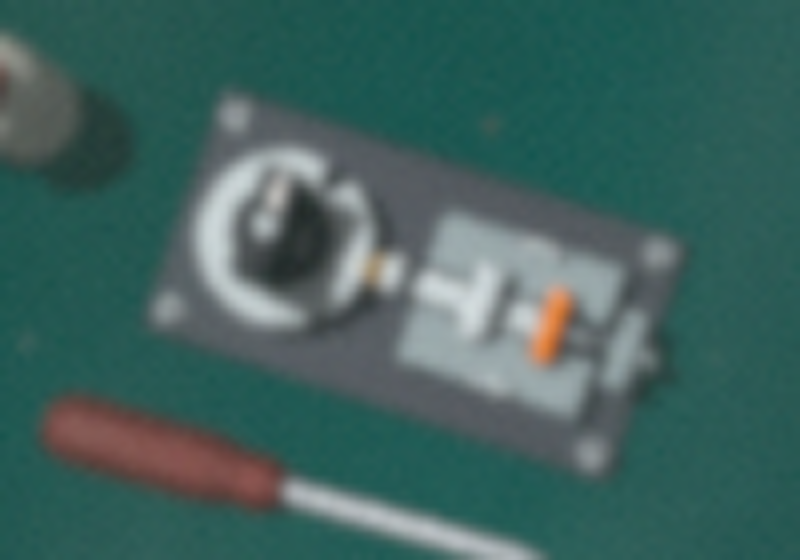

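View pics/vs.png

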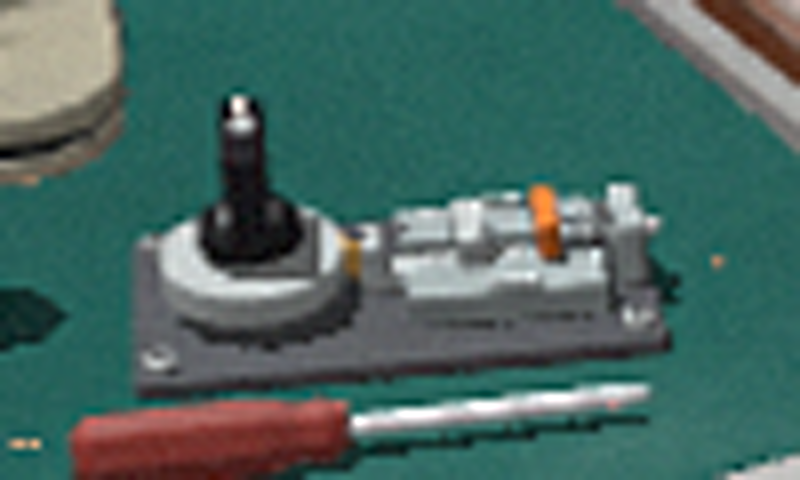

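The crops show the whole vise: screws at crop (235,113), (660,250), (592,455), (168,310), knob about (285,235), notch (335,175), roller (375,265), jaw (552,325). So the notch is about 1.2 rad anticlockwise of the roller.

```bash
cat >> h.py <<'E'
def block(n,I,box):
    x0,x1,y0,y1=box
    h=cv2.cvtColor(I,cv2.COLOR_BGR2HSV)[y0:y1,x0:x1].astype(int)
    m=(h[:,:,0]<82)&(h[:,:,1]>60)&(h[:,:,2]>70)
    c,l,st,_=cv2.connectedComponentsWithStats(m.astype(np.uint8)); k=1+st[1:,4].argmax()
    return np.argwhere(l==k)[:,::-1]+[x0,y0]
E
python3 - <<'E'
from h import *
im=cv2.imread('pics/top0.png'); s=cv2.imread('pics/scene0.png')
for n,I,b in(("top",im,(422,452,183,208)),("scene",s,(405,432,180,202))):
    p=block(n,I,b);print(n,len(p),p.mean(0),p.min(0),p.max(0))
    z=.0145 if n=="top" else .009
    Q=plane(n,p,z)[:,:2]; w,v=np.linalg.eigh(np.cov(Q.T)); print(plane(n,[p.mean(0)],z),np.sqrt(w*12),np.arctan2(v[1,1],v[0,1]))
c=np.array([(235,113),(660,250),(592,455),(168,310)],float); px=(c+.5)/8-.5+[225,165]
P=plane("top",px,.009); print(P)
o=P.mean(0)[:2]; d=(P[0]+P[3]-P[1]-P[2])[:2]; y=d/np.hypot(*d); x=np.array([y[1],-y[0]])
e=(P[1]+P[0]-P[2]-P[3])[:2]; print('sides',np.hypot(*d)/2,np.hypot(*e)/2, np.arctan2(*y[::-1]),np.arctan2(*e[::-1]))
print('o',o,'y',y,'yaw x',np.arctan2(x[1],x[0]),'knob',o+.042*y,'nest',o-.036*y)
f=lambda uv:(np.array(uv)+.5)/8-.5+[225,165]
k=o+.042*y
K=plane("top",[f((335,175)),f((375,265))],.026)[:,:2]-k
print('notch,roller local',[(a@x,a@y) for a in K])
j=plane("top",[f((552,325))],.033)[0,:2]-o; print('jaw',j@x,j@y)
t=plane("top",[f((285,215))],.07)[0,:2]-k; print('knobtop',t)
E
```

```text
top 94 [436.39361702 195.89361702] [429 192] [444 200]
[[ 0.50574517 -0.28453807  0.0145    ]] [0.01544517 0.04242999] 1.864134973314026
scene 53 [416.49056604 191.24528302] [412 187] [422 196]
[[ 0.50486135 -0.28248961  0.009     ]] [0.01901334 0.06095404] 2.050752084776451
[[0.53985319 0.19858387 0.009     ]
 [0.49796284 0.05731297 0.009     ]
 [0.42992345 0.07785389 0.009     ]
 [0.47418992 0.21811715 0.009     ]]
sides 0.14721114122570753 0.0697895822897205 1.273820138379222 -0.29120565440372637
o [0.48548235 0.13796697] y [0.2926301  0.95622572] yaw x -0.2969761884156747 knob [0.49777282 0.17812845] nest [0.47494767 0.10354284]
notch,roller local [(np.float64(0.02398743817365237), np.float64(-0.008481372192302813)), (np.float64(0.00035339187298152885), np.float64(-0.030252845962091122))]
jaw -0.00036540389741046043 -0.049246303405760895
knobtop [ 0.0026826  -0.00525588]
```

```bash
cat >> h.py <<'E'
def go(x,y,z,yaw):
    "shift/turn in tool axes to TCP x,y,z pointing down, tool y at world angle yaw"
    st=r.get_state(); T=R.from_quat(st['eef_rot'])
    yv=np.array([np.cos(yaw),np.sin(yaw),0]); zv=np.array([0,0,-1.]); G=R.from_matrix(np.c_[np.cross(yv,zv),yv,zv])
    ty=T.apply([0,1,0])
    print('clk %.2f'%st['clock'],'tcp',st['tool_pos'].round(4),'yaw %.3f'%np.arctan2(ty[1],ty[0]),'xyz',(T.inv().apply(np.array([x,y,z])-st['tool_pos'])).round(4),'rot',(T.inv()*G).as_rotvec().round(3),'open %.3f'%st['opening'],'F',st['contact_force'].round(2),'M',st['moment'].round(3),'ff %.2f'%st['finger_force'], 'q',st['q'].round(2))
E
python3 -c "
from h import *
go(.46,.16,.25,-.2)
print(plane('top',[(222,182)],0), proj('top',[[.156,.605,.239]]))
"
```

```text
clk 0.10 tcp [0.1556 0.6047 0.238 ] yaw 1.319 xyz [-0.4056 -0.3549 -0.0114] rot [-1.000e-03  1.000e-03  1.519e+00] open 0.997 F [-0.28 -0.23 -0.1 ] M [-0.025 -0.008  0.021] ff 0.00 q [-1.29  0.69 -0.19  1.57  0.16  0.9  -0.22]
[[0.52998358 0.28407638 0.        ]] [[ 24.03068983 350.53899578]]
```

{"op": "carry_out", "data": {"plan": [{"rot": [0, 0, 1.52], "xyz": [-0.405, -0.355, -0.012], "grip": 0}, {"rot": [0, 0, 1.52], "xyz": [-0.405, -0.355, -0.012], "grip": 0}, {"rot": [0, 0, 1.52], "xyz": [-0.405, -0.355, -0.012], "grip": 0}, {"rot": [0, 0, 1.52], "xyz": [-0.405, -0.355, -0.012], "grip": 0}, {"rot": [0, 0, 1.52], "xyz": [-0.405, -0.355, -0.012], "grip": 0}, {"rot": [0, 0, 1.52], "xyz": [-0.405, -0.355, -0.012], "grip": 0}, {"rot": [0, 0, 1.52], "xyz": [-0.405, -0.355, -0.012], "grip": 0}, {"rot": [0, 0, 1.52], "xyz": [-0.405, -0.355, -0.012], "grip": 0}], "squeeze": 12}}

```text
clock: 0.77
tool_pos: [0.3443, 0.3282, 0.2461]
eef_rot: [0.588, 0.809, -0.0, -0.0]
contact_force: [0.4, 0.5, -0.1]
opening: 0.999
finger_force: 0.0
```

```bash
python3 -c "
from h import *
go(.46,.14,.25,-.2)
go(.5055,-.284,.12,-1.278)
"
```

```text
clk 0.77 tcp [0.3443 0.3282 0.2461] yaw 0.313 xyz [-0.2147  0.0521 -0.0039] rot [-0.     0.     0.513] open 0.999 F [ 0.45  0.5  -0.14] M [-0.059 -0.011 -0.06 ] ff 0.00 q [-0.9   0.49  0.06  2.   -0.05  0.66 -0.5 ]
clk 0.77 tcp [0.3443 0.3282 0.2461] yaw 0.313 xyz [-0.6321 -0.0352  0.1262] rot [-0.     0.     1.591] open 0.999 F [ 0.45  0.5  -0.14] M [-0.059 -0.011 -0.06 ] ff 0.00 q [-0.9   0.49  0.06  2.   -0.05  0.66 -0.5 ]
```

{"op": "carry_out", "data": {"plan": [{"rot": [0, 0, 1.0], "xyz": [-0.26, 0.05, 0], "grip": 0}, {"rot": [0, 0, 1.0], "xyz": [-0.26, 0.05, 0], "grip": 0}, {"rot": [0, 0, 1.0], "xyz": [-0.26, 0.05, 0], "grip": 0}, {"rot": [0, 0, 1.0], "xyz": [-0.26, 0.05, 0], "grip": 0}, {"rot": [0, 0, 1.59], "xyz": [-0.63, -0.035, 0], "grip": 60}, {"rot": [0, 0, 1.59], "xyz": [-0.63, -0.035, 0], "grip": 60}, {"rot": [0, 0, 1.59], "xyz": [-0.63, -0.035, 0], "grip": 60}, {"rot": [0, 0, 1.59], "xyz": [-0.63, -0.035, 0], "grip": 60}]}}

```text
clock: 1.43
tool_pos: [0.4541, 0.0187, 0.2461]
eef_rot: [0.904, 0.428, -0.0, -0.0]
contact_force: [0.6, 0.9, 0.0]
opening: 0.762
finger_force: 0.0
```

```bash
python3 -c "
from h import *
go(.5055,-.284,.12,-1.278)
"
```

```text
clk 1.43 tcp [0.4541 0.0187 0.2461] yaw -0.687 xyz [-0.2015  0.2317  0.126 ] rot [-0.     0.     0.591] open 0.762 F [0.58 0.86 0.01] M [-0.035  0.06   0.001] ff 0.00 q [-0.35  0.48  0.31  2.07 -0.24  0.63 -0.56]
```

{"op": "carry_out", "data": {"plan": [{"rot": [0, 0, 0.59], "xyz": [-0.2015, 0.232, 0], "grip": 60}, {"rot": [0, 0, 0.59], "xyz": [-0.2015, 0.232, 0], "grip": 60}, {"rot": [0, 0, 0.59], "xyz": [-0.2015, 0.232, 0], "grip": 60}, {"rot": [0, 0, 0.59], "xyz": [-0.2015, 0.232, 0], "grip": 60}, {"rot": [0, 0, 0.59], "xyz": [-0.2015, 0.232, 0], "grip": 60}, {"rot": [0, 0, 0.59], "xyz": [-0.2015, 0.232, 0.02], "grip": 60}, {"rot": [0, 0, 0.59], "xyz": [-0.2015, 0.232, 0.06], "grip": 60}, {"rot": [0, 0, 0.59], "xyz": [-0.2015, 0.232, 0.1], "grip": 60}]}}

```text
clock: 2.1
tool_pos: [0.5076, -0.2782, 0.1733]
eef_rot: [0.989, 0.147, 0.003, 0.004]
contact_force: [0.7, -0.1, 0.5]
opening: 0.767
finger_force: 0.0
```

```bash
python3 -c "
from h import *
im=r.snapshot('scene')[:,:,::-1]; cv2.imwrite('pics/s1.png',im)
go(.5055,-.284,.005,-1.278)
print(proj('scene',[r.get_state()['tool_pos']]))
cv2.imwrite('pics/s1c.png',cv2.resize(im[120:240,340:500],(800,600),interpolation=cv2.INTER_CUBIC))
"
```

```text
clk 2.15 tcp [ 0.5027 -0.2769  0.164 ] yaw -1.277 xyz [0.0018 0.0077 0.159 ] rot [-0.001  0.008  0.001] open 0.764 F [ 0.04 -0.55 -4.88] M [-0.113  0.178 -0.003] ff 0.00 q [ 0.2   0.76  0.38  1.81 -0.42  0.66 -0.45]
[[420.52717293 141.77083334]]
```

View pics/s1c.png

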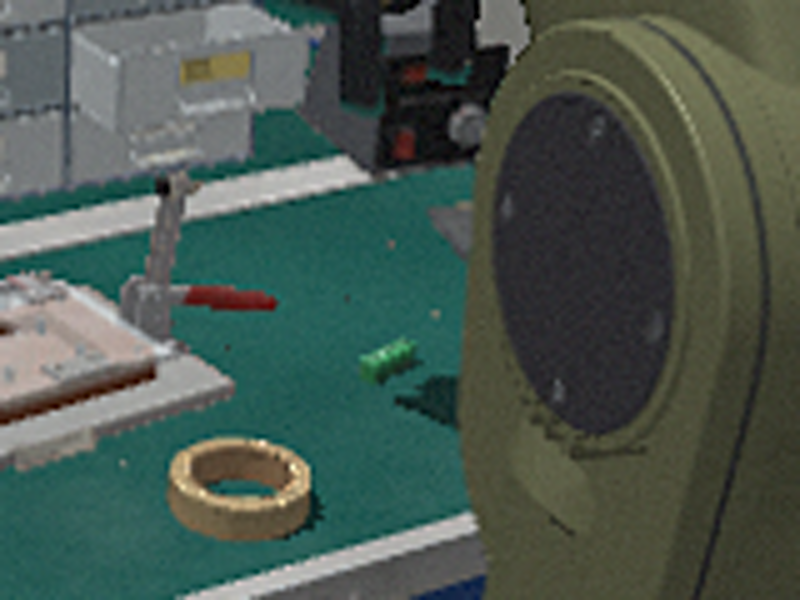

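The clear block is at full-image (418,191), free of obstacles; the red clamp handle stands 8 cm off. Descending.

{"op": "carry_out", "data": {"plan": [{"rot": [0, 0, 0], "xyz": [0, 0.0, 0.04], "grip": 60}, {"rot": [0, 0, 0], "xyz": [0, 0.0, 0.08], "grip": 60}, {"rot": [0, 0, 0], "xyz": [0, 0.0, 0.1], "grip": 60}, {"rot": [0, 0, 0], "xyz": [0, 0.0, 0.1], "grip": 60}, {"rot": [0, 0, 0], "xyz": [0, 0.0, 0.1], "grip": 60}, {"rot": [0, 0, 0], "xyz": [0, 0.0, 0.1], "grip": 60}]}}

```text
clock: 2.65
tool_pos: [0.5066, -0.2718, 0.0732]
eef_rot: [0.989, 0.149, 0.001, 0.001]
contact_force: [0.3, 0.2, 0.5]
opening: 0.764
finger_force: 0.0
```

```bash
python3 -c "
from h import *
go(.5053,-.2835,.005,-1.278)
"
```

```text
clk 2.65 tcp [ 0.5066 -0.2718  0.0732] yaw -1.271 xyz [-0.0048  0.0107  0.0682] rot [ 0.001 -0.001  0.007] open 0.764 F [0.31 0.19 0.46] M [-0.012  0.121 -0.015] ff 0.00 q [ 0.26  0.89  0.27  1.86 -0.49  0.46 -0.4 ]
```

{"op": "carry_out", "data": {"plan": [{"rot": [0, 0, 0.007], "xyz": [-0.005, 0.0107, 0.03], "grip": 60}, {"rot": [0, 0, 0.007], "xyz": [-0.005, 0.0107, 0.05], "grip": 60}, {"rot": [0, 0, 0.007], "xyz": [-0.005, 0.0107, 0.06], "grip": 60}, {"rot": [0, 0, 0.007], "xyz": [-0.005, 0.0107, 0.067], "grip": 60}, {"rot": [0, 0, 0.007], "xyz": [-0.005, 0.0107, 0.067], "grip": 60}, {"rot": [0, 0, 0.007], "xyz": [-0.005, 0.0107, 0.067], "grip": 60}]}}

```text
clock: 3.15
tool_pos: [0.505, -0.2831, 0.0058]
eef_rot: [0.989, 0.146, 0.001, 0.0]
contact_force: [-0.5, 0.9, 0.2]
opening: 0.768
finger_force: 0.0
```

```bash
python3 -c "
from h import *
go(.5053,-.2835,.005,-1.278)
"
```

```text
clk 3.15 tcp [ 0.505  -0.2831  0.0058] yaw -1.277 xyz [0.0002 0.0005 0.0008] rot [ 0.001 -0.001  0.001] open 0.768 F [-0.45  0.89  0.22] M [-0.015  0.156 -0.034] ff 0.00 q [ 0.32  1.    0.2   1.85 -0.52  0.35 -0.36]
```

{"op": "carry_out", "data": {"plan": [{"rot": [0, 0, 0], "xyz": [0, 0, 0], "grip": 255}, {"rot": [0, 0, 0], "xyz": [0, 0, 0], "grip": 255}, {"rot": [0, 0, 0], "xyz": [0, 0, 0], "grip": 255}, {"rot": [0, 0, 0], "xyz": [0, 0, 0], "grip": 255}, {"rot": [0, 0, 0], "xyz": [0, 0, 0], "grip": 255}, {"rot": [0, 0, 0], "xyz": [0, 0, 0], "grip": 255}, {"rot": [0, 0, 0], "xyz": [0, 0, 0], "grip": 255}, {"rot": [0, 0, 0], "xyz": [0, 0, 0], "grip": 255}], "squeeze": 12}}

```text
clock: 3.82
tool_pos: [0.5045, -0.2832, 0.0052]
eef_rot: [0.989, 0.146, 0.0, 0.0]
contact_force: [0.1, 0.4, 6.1]
opening: 0.45
finger_force: 12.0
```

```bash
python3 -c "
from h import *
go(.5053,-.2835,.005,-1.278)
im=r.snapshot('scene')[:,:,::-1]; cv2.imwrite('pics/s2.png',im)
p=block('scene',im,(400,436,178,205)); print(p.mean(0),len(p),plane('scene',[p.mean(0)],.009))
im=r.snapshot('top')[:,:,::-1]; cv2.imwrite('pics/t2.png',im)
cv2.imwrite('pics/s2c.png',np.hstack([cv2.resize(cv2.imread('pics/s2.png')[160:215,385:450],(390,330)),cv2.resize(im[160:230,400:480],(400,330))]))
"
```

```text
clk 3.82 tcp [ 0.5045 -0.2832  0.0052] yaw -1.278 xyz [0.0007 0.0005 0.0002] rot [ 0.    -0.001  0.   ] open 0.450 F [0.09 0.39 6.11] M [ 0.083  0.159 -0.069] ff 12.00 q [ 0.32  1.    0.2   1.85 -0.52  0.35 -0.36]
[434.48148148 197.62962963] 27 [[ 0.44986517 -0.30469971  0.009     ]]
```

View pics/s2c.png

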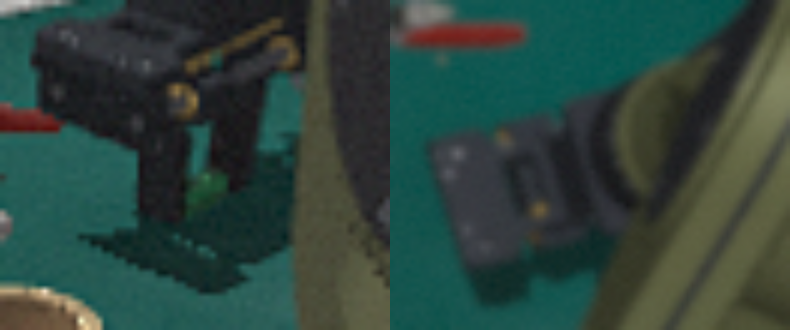

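Opening 39.6 mm: the block is held by its ends (visible between the fingers at crop (205,190)). Lift, and check the vise in the scene view.

{"op": "carry_out", "data": {"plan": [{"rot": [0, 0, 0], "xyz": [0, 0, -0.01], "grip": 255}, {"rot": [0, 0, 0], "xyz": [0, 0, -0.04], "grip": 255}, {"rot": [0, 0, 0], "xyz": [0, 0, -0.08], "grip": 255}, {"rot": [0, 0, 0], "xyz": [0, 0, -0.12], "grip": 255}, {"rot": [0, 0, 0], "xyz": [0, 0, -0.16], "grip": 255}, {"rot": [0, 0, 0], "xyz": [0, 0, -0.2], "grip": 255}, {"rot": [0, 0, 0], "xyz": [0, 0, -0.22], "grip": 255}, {"rot": [0, 0, 0], "xyz": [0, 0, -0.22], "grip": 255}]}}

```text
clock: 4.58
tool_pos: [0.5062, -0.285, 0.2301]
eef_rot: [0.989, 0.146, 0.004, 0.003]
contact_force: [-0.1, -0.8, -0.9]
opening: 0.453
finger_force: 12.0
```

```bash
python3 -c "
from h import *
go(.4734,.1020,.22,-.294)
f=lambda uv:(np.array(uv)+.5)/8-.5+[235,195]
print(plane('scene',[f((160,357)),f((640,312))],.009),'mid top',[.4521,.148])
"
```

```text
clk 4.58 tcp [ 0.5062 -0.285   0.2301] yaw -1.279 xyz [ 0.08   -0.3801  0.008 ] rot [ 0.009 -0.003 -0.984] open 0.453 F [-0.07 -0.81 -0.86] M [-0.069  0.134 -0.01 ] ff 12.00 q [ 0.18  0.67  0.44  1.74 -0.38  0.8  -0.48]
[[0.47508725 0.2176622  0.009     ]
 [0.43336968 0.07731617 0.009     ]] mid top [0.4521, 0.148]
```

{"op": "carry_out", "data": {"plan": [{"rot": [0.009, -0.003, -0.984], "xyz": [0.08, -0.38, 0.008], "grip": 255}, {"rot": [0.009, -0.003, -0.984], "xyz": [0.08, -0.38, 0.008], "grip": 255}, {"rot": [0.009, -0.003, -0.984], "xyz": [0.08, -0.38, 0.008], "grip": 255}, {"rot": [0.009, -0.003, -0.984], "xyz": [0.08, -0.38, 0.008], "grip": 255}, {"rot": [0.009, -0.003, -0.984], "xyz": [0.08, -0.38, 0.008], "grip": 255}, {"rot": [0.009, -0.003, -0.984], "xyz": [0.08, -0.38, 0.008], "grip": 255}, {"rot": [0.009, -0.003, -0.984], "xyz": [0.08, -0.38, 0.008], "grip": 255}, {"rot": [0.009, -0.003, -0.984], "xyz": [0.08, -0.38, 0.008], "grip": 255}]}}

```text
clock: 5.25
tool_pos: [0.4743, 0.0507, 0.2173]
eef_rot: [0.801, 0.598, -0.003, -0.005]
contact_force: [0.9, 0.5, -0.6]
opening: 0.451
finger_force: 12.0
```

```bash
python3 -c "
from h import *
go(.4748,.1006,.1,-.294)
"
```

```text
clk 5.25 tcp [0.4743 0.0507 0.2173] yaw -0.288 xyz [ 0.0478 -0.0124  0.1175] rot [-0.011 -0.001  0.006] open 0.451 F [ 0.93  0.53 -0.58] M [-0.073  0.001  0.052] ff 12.00 q [-0.32  0.55  0.19  2.03 -0.18  0.59 -0.3 ]
```

{"op": "carry_out", "data": {"plan": [{"rot": [-0.011, 0, 0.006], "xyz": [0.0478, -0.0124, 0.03], "grip": 255}, {"rot": [-0.011, 0, 0.006], "xyz": [0.0478, -0.0124, 0.06], "grip": 255}, {"rot": [-0.011, 0, 0.006], "xyz": [0.0478, -0.0124, 0.1], "grip": 255}, {"rot": [-0.011, 0, 0.006], "xyz": [0.0478, -0.0124, 0.13], "grip": 255}, {"rot": [-0.011, 0, 0.006], "xyz": [0.0478, -0.0124, 0.157], "grip": 255}, {"rot": [-0.011, 0, 0.006], "xyz": [0.0478, -0.0124, 0.157], "grip": 255}, {"rot": [-0.011, 0, 0.006], "xyz": [0.0478, -0.0124, 0.157], "grip": 255}, {"rot": [-0.011, 0, 0.006], "xyz": [0.0478, -0.0124, 0.157], "grip": 255}]}}

```text
clock: 5.92
tool_pos: [0.4767, 0.0987, 0.0619]
eef_rot: [0.805, 0.593, 0.001, 0.0]
contact_force: [-0.0, -0.5, -0.2]
opening: 0.451
finger_force: 12.0
```

```bash
python3 -c "
from h import *
im=r.snapshot('scene')[:,:,::-1]; cv2.imwrite('pics/s3.png',im)
go(.4748,.1006,.025,-.294)
st=r.get_state(); T=R.from_quat(st['eef_rot'])
print(proj('scene',[st['tool_pos'],st['tool_pos']+T.apply([0,-.0285,0]),st['tool_pos']+T.apply([-.009,-.037,0]),st['tool_pos']+T.apply([.009,-.037,0])]).round(1))
cv2.imwrite('pics/s3c.png',cv2.resize(im[170:245,240:340],(800,600),interpolation=cv2.INTER_CUBIC))
"
```

```text
clk 5.97 tcp [0.4773 0.0989 0.0625] yaw -0.300 xyz [ 0.0008 -0.003   0.0374] rot [ 0.004 -0.002 -0.006] open 0.450 F [-0.06  0.05  0.94] M [-0.081  0.099 -0.018] ff 12.00 q [-0.34  0.83  0.07  2.12 -0.27  0.19 -0.33]
[[298.7 208.7]
 [299.9 214.5]
 [304.  216. ]
 [296.5 216.6]]
```

View pics/s3c.png

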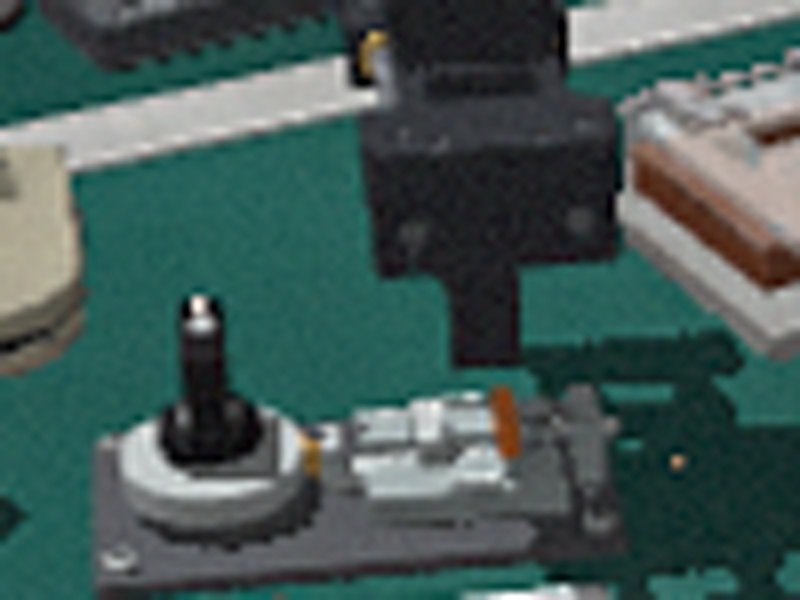

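Scene crop: near finger tip centred at crop (486,364), jaw at (507,425), stop at (432,420), knob at (205,400). Finger seen within 0.5 px of prediction, so the vise estimate holds; fine adjust and descend.

```bash
python3 -c "
from h import *
go(.4740,.1015,.032,-.294)
"
```

```text
clk 5.97 tcp [0.4773 0.0989 0.0625] yaw -0.300 xyz [ 0.0015 -0.004   0.0304] rot [ 0.004 -0.002 -0.006] open 0.450 F [-0.06  0.05  0.94] M [-0.081  0.099 -0.018] ff 12.00 q [-0.34  0.83  0.07  2.12 -0.27  0.19 -0.33]
```

{"op": "carry_out", "data": {"plan": [{"rot": [0.004, -0.002, -0.006], "xyz": [0.0015, -0.004, 0.005], "grip": 255}, {"rot": [0.004, -0.002, -0.006], "xyz": [0.0015, -0.004, 0.012], "grip": 255}, {"rot": [0.004, -0.002, -0.006], "xyz": [0.0015, -0.004, 0.012], "grip": 255}, {"rot": [0.004, -0.002, -0.006], "xyz": [0.0015, -0.004, 0.012], "grip": 255}, {"rot": [0.004, -0.002, -0.006], "xyz": [0.0015, -0.004, 0.012], "grip": 255}, {"rot": [0.004, -0.002, -0.006], "xyz": [0.0015, -0.004, 0.012], "grip": 255}]}}

```text
clock: 6.47
tool_pos: [0.4733, 0.1015, 0.0493]
eef_rot: [0.803, 0.596, -0.001, -0.001]
contact_force: [0.2, -0.7, -0.2]
opening: 0.453
finger_force: 12.0
```

```bash
python3 -c "
from h import *
go(.4740,.1015,.032,-.294)
"
```

```text
clk 6.47 tcp [0.4733 0.1015 0.0493] yaw -0.294 xyz [0.0002 0.0007 0.0173] rot [-0.002  0.    -0.   ] open 0.453 F [ 0.25 -0.71 -0.22] M [-0.074  0.124  0.021] ff 12.00 q [-0.34  0.86  0.06  2.12 -0.27  0.17 -0.33]
```

{"op": "carry_out", "data": {"plan": [{"rot": [-0.001, 0, 0], "xyz": [0, 0, 0.006], "grip": 255}, {"rot": [-0.001, 0, 0], "xyz": [0, 0, 0.011], "grip": 255}, {"rot": [-0.001, 0, 0], "xyz": [0, 0, 0.015], "grip": 255}, {"rot": [-0.001, 0, 0], "xyz": [0, 0, 0.018], "grip": 255}, {"rot": [-0.001, 0, 0], "xyz": [0, 0, 0.02], "grip": 255}, {"rot": [-0.001, 0, 0], "xyz": [0, 0, 0.0205], "grip": 255}, {"rot": [-0.001, 0, 0], "xyz": [0, 0, 0.0205], "grip": 255}]}}

```text
clock: 7.05
tool_pos: [0.473, 0.1015, 0.0284]
eef_rot: [0.803, 0.596, -0.001, -0.0]
contact_force: [-0.2, 0.1, -0.1]
opening: 0.449
finger_force: 12.0
```

```bash
python3 -c "
from h import *
go(.4740,.1015,.025,-.294)
"
```

```text
clk 7.05 tcp [0.473  0.1015 0.0284] yaw -0.294 xyz [0.0003 0.001  0.0033] rot [-0.001  0.001 -0.   ] open 0.449 F [-0.21  0.05 -0.06] M [-0.077  0.108 -0.012] ff 12.00 q [-0.33  0.9   0.04  2.12 -0.27  0.12 -0.33]
```

{"op": "carry_out", "data": {"plan": [{"rot": [-0.001, 0, 0], "xyz": [0, 0.0007, 0.0005], "grip": 255}, {"rot": [-0.001, 0, 0], "xyz": [0, 0.0007, 0.001], "grip": 255}, {"rot": [-0.001, 0, 0], "xyz": [0, 0.0007, 0.0015], "grip": 255}, {"rot": [-0.001, 0, 0], "xyz": [0, 0.0007, 0.002], "grip": 255}, {"rot": [-0.001, 0, 0], "xyz": [0, 0.0007, 0.002], "grip": 255}]}}

```text
clock: 7.47
tool_pos: [0.4738, 0.1014, 0.0266]
eef_rot: [0.803, 0.596, -0.0, 0.0]
contact_force: [-0.1, 0.7, 0.0]
opening: 0.454
finger_force: 12.0
```

```bash
python3 -c "
from h import *
go(.4740,.1015,.025,-.294)
"
```

```text
clk 7.47 tcp [0.4738 0.1014 0.0266] yaw -0.294 xyz [0.0001 0.0002 0.0016] rot [0. 0. 0.] open 0.454 F [-0.1   0.74  0.04] M [-0.018  0.055 -0.025] ff 12.00 q [-0.33  0.91  0.04  2.12 -0.27  0.12 -0.33]
```

{"op": "carry_out", "data": {"plan": [{"rot": [0, 0, 0], "xyz": [0, 0, 0.0005], "grip": 255}, {"rot": [0, 0, 0], "xyz": [0, 0, 0.001], "grip": 255}, {"rot": [0, 0, 0], "xyz": [0, 0, 0.0013], "grip": 255}, {"rot": [0, 0, 0], "xyz": [0, 0, 0.0013], "grip": 255}]}}

```text
clock: 7.8
tool_pos: [0.4738, 0.1014, 0.0252]
eef_rot: [0.803, 0.596, -0.0, 0.0]
contact_force: [0.1, -0.3, -1.1]
opening: 0.449
finger_force: 12.0
```

```bash
python3 -c "
from h import *
go(.4740,.1015,.025,-.294)
"
```

```text
clk 7.80 tcp [0.4738 0.1014 0.0252] yaw -0.294 xyz [0.0002 0.0002 0.0002] rot [-0.  0.  0.] open 0.449 F [ 0.13 -0.32 -1.07] M [-0.117  0.116 -0.01 ] ff 12.00 q [-0.33  0.91  0.04  2.12 -0.27  0.11 -0.33]
```

{"op": "carry_out", "data": {"plan": [{"rot": [0, 0, 0], "xyz": [0, 0, 0.0003], "grip": 255}, {"rot": [0, 0, 0], "xyz": [0, 0, 0.0005], "grip": 255}, {"rot": [0, 0, 0], "xyz": [0, 0, 0.0005], "grip": 255}]}}

```text
clock: 8.05
tool_pos: [0.4738, 0.1014, 0.0251]
eef_rot: [0.803, 0.596, -0.0, 0.0]
contact_force: [-0.2, 0.5, 4.6]
opening: 0.45
finger_force: 12.0
```

```bash
python3 -c "
from h import *
go(.4740,.1015,.025,-.294)
"
```

```text
clk 8.05 tcp [0.4738 0.1014 0.0251] yaw -0.294 xyz [0.0002 0.0001 0.0001] rot [ 0.  0. -0.] open 0.450 F [-0.23  0.53  4.6 ] M [-0.06   0.213 -0.004] ff 12.00 q [-0.33  0.91  0.04  2.12 -0.27  0.11 -0.33]
```

Seated on the rails (4.6 N). Ease off and open slowly.

{"op": "carry_out", "data": {"plan": [{"rot": [0, 0, 0], "xyz": [0, 0, -0.0005], "grip": 255}, {"rot": [0, 0, 0], "xyz": [0, 0, -0.0005], "grip": 130}, {"rot": [0, 0, 0], "xyz": [0, 0, -0.0005], "grip": 120}, {"rot": [0, 0, 0], "xyz": [0, 0, -0.0005], "grip": 110}, {"rot": [0, 0, 0], "xyz": [0, 0, -0.0005], "grip": 100}, {"rot": [0, 0, 0], "xyz": [0, 0, -0.0005], "grip": 90}, {"rot": [0, 0, 0], "xyz": [0, 0, -0.0005], "grip": 90}, {"rot": [0, 0, 0], "xyz": [0, 0, -0.0005], "grip": 90}]}}

```text
clock: 8.72
tool_pos: [0.4738, 0.1013, 0.0253]
eef_rot: [0.803, 0.596, -0.0, 0.0]
contact_force: [0.2, -0.2, -0.0]
opening: 0.647
finger_force: 0.0
```

{"op": "carry_out", "data": {"plan": [{"rot": [0, 0, 0], "xyz": [0, 0, -0.01], "grip": 90}, {"rot": [0, 0, 0], "xyz": [0, 0, -0.03], "grip": 90}, {"rot": [0, 0, 0], "xyz": [0, 0, -0.06], "grip": 90}, {"rot": [0, 0, 0], "xyz": [-0.03, 0, -0.09], "grip": 90}, {"rot": [0, 0, 0], "xyz": [-0.07, 0, -0.12], "grip": 90}, {"rot": [0, 0, 0], "xyz": [-0.11, 0, -0.12], "grip": 90}, {"rot": [0, 0, 0], "xyz": [-0.13, 0, -0.12], "grip": 90}, {"rot": [0, 0, 0], "xyz": [-0.13, 0, -0.12], "grip": 90}]}}

```text
clock: 9.38
tool_pos: [0.4339, -0.0291, 0.147]
eef_rot: [0.806, 0.592, -0.001, 0.001]
contact_force: [0.0, 0.3, 0.6]
opening: 0.644
finger_force: 0.0
```

```bash
python3 -c "
from h import *
im=r.snapshot('scene')[:,:,::-1]; t=r.snapshot('top')[:,:,::-1]
cv2.imwrite('pics/s4.png',im);cv2.imwrite('pics/t4.png',t)
cv2.imwrite('pics/c4.png',np.hstack([cv2.resize(im[200:250,250:325],(400,300),interpolation=cv2.INTER_CUBIC),cv2.resize(t[172:230,240:315],(400,300),interpolation=cv2.INTER_CUBIC)]))
go(.498,.179,.12,1.277)
"
```

```text
clk 9.48 tcp [ 0.4361 -0.0238  0.1461] yaw -0.297 xyz [ 2.121e-01 -1.000e-04  2.610e-02] rot [ 1.000e-03  1.000e-03 -1.574e+00] open 0.646 F [ 0.01  1.71 -0.28] M [-0.099  0.115 -0.022] ff 0.00 q [-0.11  0.64  0.09  2.21 -0.17  0.3  -0.17]
```

View pics/c4.png

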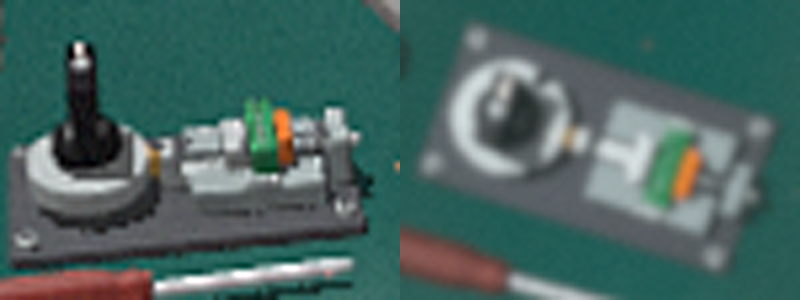

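Block lies flat in the nest between stop and jaw (left crop (262,135), right crop (660,165)); knob bar still along vise x. On to the knob.

{"op": "carry_out", "data": {"plan": [{"rot": [0, 0, -0.12], "xyz": [0, 0, 0], "grip": 90}, {"rot": [0, 0, -0.3], "xyz": [0.03, 0, 0], "grip": 90}, {"rot": [0, 0, -0.45], "xyz": [0.06, 0, 0], "grip": 90}, {"rot": [0, 0, -0.6], "xyz": [0.09, 0, 0], "grip": 90}, {"rot": [0, 0, -0.75], "xyz": [0.12, 0, 0], "grip": 90}, {"rot": [0, 0, -0.9], "xyz": [0.15, 0, 0], "grip": 90}, {"rot": [0, 0, -1.0], "xyz": [0.18, 0, 0], "grip": 90}, {"rot": [0, 0, -1.1], "xyz": [0.2, 0, 0], "grip": 90}]}}

```text
clock: 10.15
tool_pos: [0.4944, 0.1745, 0.1454]
eef_rot: [0.416, 0.909, 0.001, -0.0]
contact_force: [-0.2, 1.0, -0.4]
opening: 0.648
finger_force: 0.0
```

```bash
python3 -c "
from h import *
go(.4975,.180,.1,1.277)
"
```

```text
clk 10.15 tcp [0.4944 0.1745 0.1454] yaw 0.713 xyz [0.002  0.0058 0.0454] rot [ 0.003 -0.001 -0.564] open 0.648 F [-0.21  1.03 -0.36] M [-0.034  0.002  0.017] ff 0.00 q [-0.37  0.7  -0.1   1.96  0.13  0.49  0.16]
```

{"op": "carry_out", "data": {"plan": [{"rot": [0.003, -0.001, -0.12], "xyz": [0.002, 0.0058, 0.0], "grip": 90}, {"rot": [0.003, -0.001, -0.24], "xyz": [0.002, 0.0058, 0.01], "grip": 90}, {"rot": [0.003, -0.001, -0.36], "xyz": [0.002, 0.0058, 0.02], "grip": 90}, {"rot": [0.003, -0.001, -0.48], "xyz": [0.002, 0.0058, 0.03], "grip": 90}, {"rot": [0.003, -0.001, -0.564], "xyz": [0.002, 0.0058, 0.045], "grip": 90}, {"rot": [0.003, -0.001, -0.564], "xyz": [0.002, 0.0058, 0.055], "grip": 90}, {"rot": [0.003, -0.001, -0.564], "xyz": [0.002, 0.0058, 0.055], "grip": 90}, {"rot": [0.003, -0.001, -0.564], "xyz": [0.002, 0.0058, 0.055], "grip": 90}]}}

```text
clock: 10.82
tool_pos: [0.4967, 0.1746, 0.0899]
eef_rot: [0.153, 0.988, -0.002, -0.001]
contact_force: [0.4, -0.7, -0.1]
opening: 0.647
finger_force: 0.0
```

```bash
python3 -c "
from h import *
im=r.snapshot('scene')[:,:,::-1]
cv2.imwrite('pics/c5.png',cv2.resize(im[160:250,230:350],(800,600),interpolation=cv2.INTER_CUBIC))
go(.4975,.180,.046,1.277)
"
```

```text
clk 10.87 tcp [0.4972 0.1745 0.0904] yaw 1.264 xyz [0.0014 0.0055 0.0444] rot [-0.003  0.    -0.013] open 0.645 F [ 0.09 -0.03  0.63] M [ 0.016 -0.038  0.002] ff 0.00 q [-0.31  0.8  -0.19  1.98  0.37  0.4   0.48]
```

View pics/c5.png

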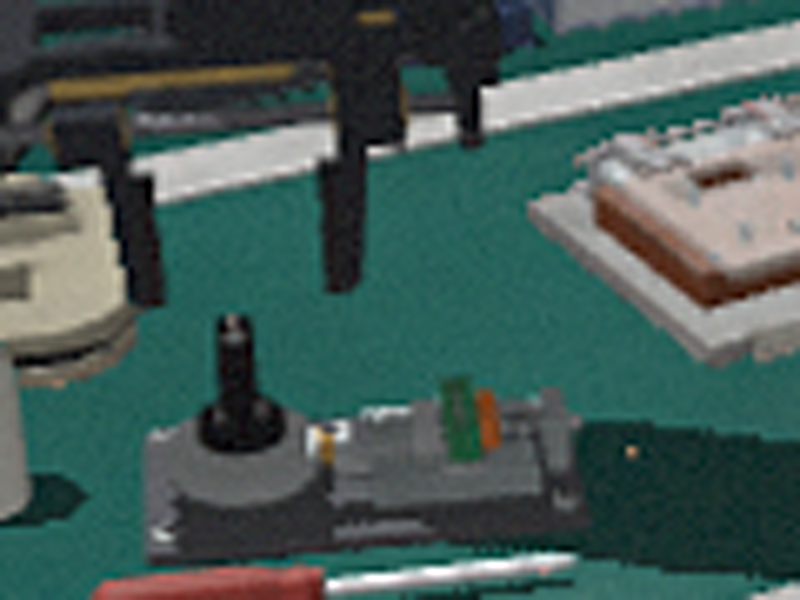

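Fingers straddle the knob (inner edges at crop x 163 and 322, knob at 236). Correct and lower.

{"op": "carry_out", "data": {"plan": [{"rot": [-0.003, 0, -0.013], "xyz": [0.0014, 0.0045, 0.005], "grip": 90}, {"rot": [-0.003, 0, -0.013], "xyz": [0.0014, 0.0045, 0.015], "grip": 90}, {"rot": [-0.003, 0, -0.013], "xyz": [0.0014, 0.0045, 0.03], "grip": 90}, {"rot": [-0.003, 0, -0.013], "xyz": [0.0014, 0.0045, 0.04], "grip": 90}, {"rot": [-0.003, 0, -0.013], "xyz": [0.0014, 0.0045, 0.0444], "grip": 110}, {"rot": [-0.003, 0, -0.013], "xyz": [0.0014, 0.0045, 0.0444], "grip": 150}, {"rot": [-0.003, 0, -0.013], "xyz": [0.0014, 0.0045, 0.0444], "grip": 180}, {"rot": [-0.003, 0, -0.013], "xyz": [0.0014, 0.0045, 0.0444], "grip": 180}]}}

```text
clock: 11.53
tool_pos: [0.4975, 0.1784, 0.0462]
eef_rot: [0.146, 0.989, -0.0, 0.0]
contact_force: [0.5, -0.6, 0.2]
opening: 0.368
finger_force: 0.0
```

```bash
python3 -c "
from h import *
im=r.snapshot('scene')[:,:,::-1]
cv2.imwrite('pics/c6.png',cv2.resize(im[180:240,240:320],(800,600),interpolation=cv2.INTER_CUBIC))
go(.4975,.180,.046,1.277)
"
```

```text
clk 11.58 tcp [0.4976 0.1784 0.0463] yaw 1.278 xyz [0.0005 0.0015 0.0003] rot [0.    0.001 0.001] open 0.320 F [ 0.63  0.51 -0.13] M [ 0.004  0.001 -0.047] ff 0.00 q [-0.34  0.88 -0.15  1.99  0.4   0.3   0.46]
```

View pics/c6.png

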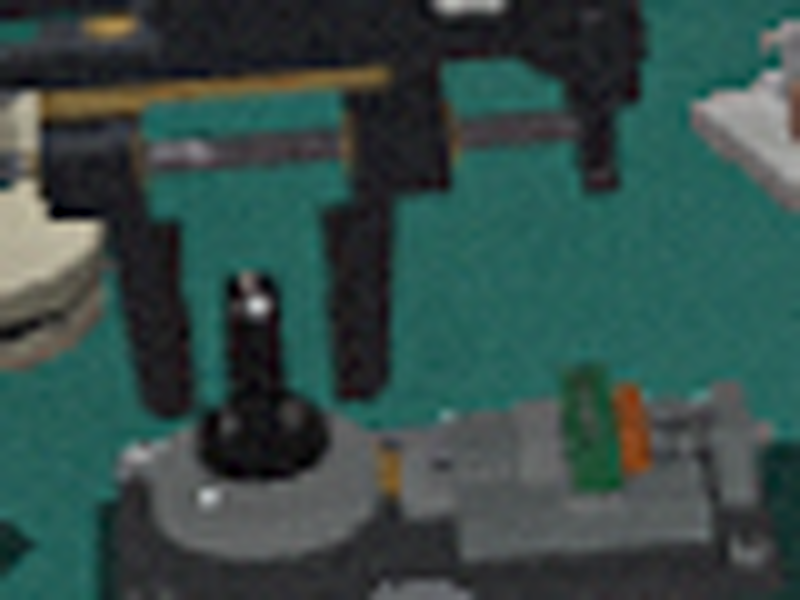

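Fingers' midpoint at crop x 264, bar at 254: shift +1.7 mm along tool y and close lightly.

{"op": "carry_out", "data": {"plan": [{"rot": [0, 0, 0], "xyz": [0.0003, 0.0017, 0], "grip": 180}, {"rot": [0, 0, 0], "xyz": [0.0003, 0.0017, 0], "grip": 190}, {"rot": [0, 0, 0], "xyz": [0.0003, 0.0017, 0], "grip": 200}, {"rot": [0, 0, 0], "xyz": [0.0003, 0.0017, 0], "grip": 210}, {"rot": [0, 0, 0], "xyz": [0.0003, 0.0017, 0], "grip": 255}, {"rot": [0, 0, 0], "xyz": [0.0003, 0.0017, 0], "grip": 255}, {"rot": [0, 0, 0], "xyz": [0.0003, 0.0017, 0], "grip": 255}, {"rot": [0, 0, 0], "xyz": [0.0003, 0.0017, 0], "grip": 255}], "squeeze": 8}}

```text
clock: 12.25
tool_pos: [0.4976, 0.1803, 0.046]
eef_rot: [0.146, 0.989, 0.0, 0.0]
contact_force: [0.0, 0.8, 1.5]
opening: 0.159
finger_force: 8.0
```

```bash
python3 -c "
from h import *
go(.4975,.180,.046,1.277)
"
```

```text
clk 12.25 tcp [0.4976 0.1803 0.046 ] yaw 1.278 xyz [ 0.     -0.0003  0.    ] rot [0.    0.    0.001] open 0.159 F [0.02 0.85 1.5 ] M [ 0.163 -0.032 -0.138] ff 7.99 q [-0.35  0.88 -0.15  1.98  0.4   0.3   0.46]
```

Bar gripped at 14.0 mm with hardly any side force. Firm the grip and start turning.

{"op": "carry_out", "data": {"plan": [{"rot": [0, 0, 0], "xyz": [0, 0, 0], "grip": 255}, {"rot": [0, 0, 0], "xyz": [0, 0, 0], "grip": 255}, {"rot": [0, 0, 0.05], "xyz": [0, 0, 0], "grip": 255}, {"rot": [0, 0, 0.1], "xyz": [0, 0, 0], "grip": 255}, {"rot": [0, 0, 0.15], "xyz": [0, 0, 0], "grip": 255}, {"rot": [0, 0, 0.2], "xyz": [0, 0, 0], "grip": 255}, {"rot": [0, 0, 0.25], "xyz": [0, 0, 0], "grip": 255}, {"rot": [0, 0, 0.3], "xyz": [0, 0, 0], "grip": 255}], "squeeze": 45}}

```text
clock: 12.92
tool_pos: [0.4976, 0.1802, 0.046]
eef_rot: [0.292, 0.956, -0.0, 0.0]
contact_force: [0.1, 1.0, 2.4]
opening: 0.157
finger_force: 45.1
```

```bash
python3 -c "
from h import *
go(.4975,.180,.046,1.277)
"
```

```text
clk 12.92 tcp [0.4976 0.1802 0.046 ] yaw 0.978 xyz [-0.     -0.0002  0.    ] rot [-0.     0.001 -0.299] open 0.157 F [0.11 0.98 2.43] M [ 0.153 -0.047  0.317] ff 45.09 q [-0.38  0.88 -0.09  1.99  0.26  0.28  0.29]
```

{"op": "carry_out", "data": {"plan": [{"rot": [0, 0, 0.05], "xyz": [0, 0, 0], "grip": 255}, {"rot": [0, 0, 0.1], "xyz": [0, 0, 0], "grip": 255}, {"rot": [0, 0, 0.15], "xyz": [0, 0, 0], "grip": 255}, {"rot": [0, 0, 0.2], "xyz": [0, 0, 0], "grip": 255}, {"rot": [0, 0, 0.25], "xyz": [0, 0, 0], "grip": 255}, {"rot": [0, 0, 0.3], "xyz": [0, 0, 0], "grip": 255}]}}

```text
clock: 13.42
tool_pos: [0.4976, 0.1801, 0.046]
eef_rot: [0.432, 0.902, -0.0, 0.0]
contact_force: [-0.7, 1.2, 2.4]
opening: 0.153
finger_force: 45.1
```

{"op": "carry_out", "data": {"plan": [{"rot": [0, 0, 0.05], "xyz": [0, 0, 0], "grip": 255}, {"rot": [0, 0, 0.1], "xyz": [0, 0, 0], "grip": 255}, {"rot": [0, 0, 0.15], "xyz": [0, 0, 0], "grip": 255}]}}

```text
clock: 13.67
tool_pos: [0.4975, 0.1801, 0.046]
eef_rot: [0.498, 0.867, -0.0, 0.0]
contact_force: [0.6, 1.4, 3.1]
opening: 0.156
finger_force: 45.1
```

```bash
python3 -c "
from h import *
go(.4975,.180,.046,1.277)
"
```

```text
clk 13.67 tcp [0.4975 0.1801 0.046 ] yaw 0.528 xyz [-0.     -0.0001  0.    ] rot [-0.     0.001 -0.749] open 0.156 F [0.58 1.4  3.09] M [0.058 0.047 0.311] ff 45.11 q [-0.42  0.88 -0.02  1.99  0.06  0.27  0.04]
```

{"op": "carry_out", "data": {"plan": [{"rot": [0, 0, 0.04], "xyz": [0, 0, 0], "grip": 255}, {"rot": [0, 0, 0.08], "xyz": [0, 0, 0], "grip": 255}, {"rot": [0, 0, 0.12], "xyz": [0, 0, 0], "grip": 255}]}}

```text
clock: 13.92
tool_pos: [0.4975, 0.1801, 0.046]
eef_rot: [0.55, 0.835, -0.0, 0.0]
contact_force: [0.8, 1.0, 4.2]
opening: 0.154
finger_force: 45.1
```

```bash
python3 -c "
from h import *
go(.4975,.180,.046,1.277)
"
```

```text
clk 13.92 tcp [0.4975 0.1801 0.046 ] yaw 0.406 xyz [-0.0001 -0.     -0.    ] rot [-0.     0.    -0.871] open 0.154 F [0.79 1.03 4.16] M [0.139 0.022 0.317] ff 45.10 q [-0.43  0.88 -0.    1.99  0.    0.27 -0.03]
```

{"op": "carry_out", "data": {"plan": [{"rot": [0, 0, 0.03], "xyz": [0, 0, 0], "grip": 255}, {"rot": [0, 0, 0.06], "xyz": [0, 0, 0], "grip": 255}, {"rot": [0, 0, 0.09], "xyz": [0, 0, 0], "grip": 255}]}}

```text
clock: 14.17
tool_pos: [0.4975, 0.1801, 0.046]
eef_rot: [0.587, 0.809, -0.0, 0.0]
contact_force: [-0.1, 1.4, 5.3]
opening: 0.153
finger_force: 45.1
```

```bash
python3 -c "
from h import *
go(.4975,.180,.046,1.277)
"
```

```text
clk 14.17 tcp [0.4975 0.1801 0.046 ] yaw 0.316 xyz [-0.0001 -0.     -0.    ] rot [-0.     0.    -0.961] open 0.153 F [-0.12  1.43  5.3 ] M [0.168 0.104 0.32 ] ff 45.07 q [-0.44  0.88  0.01  1.99 -0.04  0.27 -0.08]
```

{"op": "carry_out", "data": {"plan": [{"rot": [0, 0, 0.03], "xyz": [0, 0, 0], "grip": 255}, {"rot": [0, 0, 0.05], "xyz": [0, 0, 0], "grip": 255}]}}

```text
clock: 14.33
tool_pos: [0.4975, 0.1801, 0.046]
eef_rot: [0.607, 0.795, -0.0, 0.0]
contact_force: [-0.1, 2.1, 4.5]
opening: 0.156
finger_force: 45.1
```

```bash
python3 -c "
from h import *
go(.4975,.180,.046,1.277)
"
```

```text
clk 14.33 tcp [0.4975 0.1801 0.046 ] yaw 0.266 xyz [-0.0001 -0.     -0.    ] rot [-0.     0.    -1.011] open 0.156 F [-0.1   2.05  4.45] M [0.096 0.126 0.275] ff 45.09 q [-0.45  0.88  0.02  1.99 -0.06  0.27 -0.11]
```

{"op": "carry_out", "data": {"plan": [{"rot": [0, 0, 0.03], "xyz": [0, 0, 0], "grip": 255}, {"rot": [0, 0, 0.05], "xyz": [0, 0, 0], "grip": 255}]}}

```text
clock: 14.5
tool_pos: [0.4974, 0.1801, 0.046]
eef_rot: [0.627, 0.779, -0.0, 0.0]
contact_force: [-0.9, 1.1, 4.7]
opening: 0.154
finger_force: 45.0
```

```bash
python3 -c "
from h import *
go(.4975,.180,.046,1.277)
"
```

```text
clk 14.50 tcp [0.4974 0.1801 0.046 ] yaw 0.215 xyz [-0.0001  0.0001 -0.    ] rot [-0.     0.    -1.062] open 0.154 F [-0.92  1.11  4.69] M [0.199 0.1   0.045] ff 44.96 q [-0.45  0.88  0.03  1.99 -0.09  0.27 -0.14]
```

Dip began at about 1.03 rad turned; the wall is expected at 1.22 to 1.4.

{"op": "carry_out", "data": {"plan": [{"rot": [0, 0, 0.03], "xyz": [0, 0, 0], "grip": 255}, {"rot": [0, 0, 0.06], "xyz": [0, 0, 0], "grip": 255}, {"rot": [0, 0, 0.09], "xyz": [0, 0, 0], "grip": 255}]}}

```text
clock: 14.75
tool_pos: [0.4973, 0.18, 0.046]
eef_rot: [0.662, 0.75, -0.0, 0.0]
contact_force: [-0.3, 1.0, 5.1]
opening: 0.156
finger_force: 45.0
```

```bash
python3 -c "
from h import *
go(.4975,.180,.046,1.277)
"
```

```text
clk 14.75 tcp [0.4973 0.18   0.046 ] yaw 0.124 xyz [ 0.      0.0002 -0.    ] rot [-0.     0.    -1.153] open 0.156 F [-0.27  0.99  5.1 ] M [0.306 0.162 0.031] ff 44.97 q [-0.46  0.89  0.04  1.99 -0.13  0.27 -0.18]
```

{"op": "carry_out", "data": {"plan": [{"rot": [0, 0, 0.02], "xyz": [0, 0, 0], "grip": 255}, {"rot": [0, 0, 0.04], "xyz": [0, 0, 0], "grip": 255}, {"rot": [0, 0, 0.04], "xyz": [0, 0, 0], "grip": 255}]}}

```text
clock: 15.0
tool_pos: [0.4973, 0.18, 0.046]
eef_rot: [0.676, 0.737, -0.0, 0.0]
contact_force: [-0.6, 0.2, 4.7]
opening: 0.157
finger_force: 45.0
```

```bash
python3 -c "
from h import *
go(.4975,.180,.046,1.277)
"
```

```text
clk 15.00 tcp [0.4973 0.18   0.046 ] yaw 0.085 xyz [-0.      0.0002 -0.    ] rot [-0.     0.    -1.192] open 0.157 F [-0.59  0.15  4.72] M [0.109 0.14  0.14 ] ff 44.98 q [-0.46  0.89  0.05  1.99 -0.15  0.27 -0.21]
```

{"op": "carry_out", "data": {"plan": [{"rot": [0, 0, 0.015], "xyz": [0, 0, 0], "grip": 255}, {"rot": [0, 0, 0.03], "xyz": [0, 0, 0], "grip": 255}, {"rot": [0, 0, 0.03], "xyz": [0, 0, 0], "grip": 255}]}}

```text
clock: 15.25
tool_pos: [0.4973, 0.18, 0.046]
eef_rot: [0.687, 0.726, -0.0, 0.0]
contact_force: [-0.5, 1.9, 5.0]
opening: 0.157
finger_force: 45.0
```

```bash
python3 -c "
from h import *
go(.4975,.180,.046,1.277)
"
```

```text
clk 15.25 tcp [0.4973 0.18   0.046 ] yaw 0.056 xyz [ 0.      0.0002 -0.    ] rot [-0.     0.    -1.221] open 0.157 F [-0.48  1.89  4.99] M [0.13  0.148 0.097] ff 44.99 q [-0.47  0.89  0.06  1.99 -0.16  0.27 -0.22]
```

{"op": "carry_out", "data": {"plan": [{"rot": [0, 0, 0.015], "xyz": [0, 0, 0], "grip": 255}, {"rot": [0, 0, 0.03], "xyz": [0, 0, 0], "grip": 255}, {"rot": [0, 0, 0.03], "xyz": [0, 0, 0], "grip": 255}]}}

```text
clock: 15.5
tool_pos: [0.4973, 0.18, 0.046]
eef_rot: [0.698, 0.716, -0.0, 0.0]
contact_force: [-0.2, 1.7, 5.5]
opening: 0.153
finger_force: 45.0
```

```bash
python3 -c "
from h import *
go(.4975,.180,.046,1.277)
"
```

```text
clk 15.50 tcp [0.4973 0.18   0.046 ] yaw 0.026 xyz [ 0.      0.0002 -0.    ] rot [-0.     0.    -1.251] open 0.153 F [-0.25  1.74  5.45] M [0.161 0.216 0.149] ff 44.99 q [-0.47  0.89  0.06  1.99 -0.17  0.27 -0.24]
```

{"op": "carry_out", "data": {"plan": [{"rot": [0, 0, 0.015], "xyz": [0, 0, 0], "grip": 255}, {"rot": [0, 0, 0.03], "xyz": [0, 0, 0], "grip": 255}, {"rot": [0, 0, 0.03], "xyz": [0, 0, 0], "grip": 255}]}}

```text
clock: 15.75
tool_pos: [0.4973, 0.18, 0.046]
eef_rot: [0.709, 0.706, -0.0, 0.0]
contact_force: [-0.6, 1.3, 5.6]
opening: 0.156
finger_force: 45.0
```

```bash
python3 -c "
from h import *
go(.4975,.180,.046,1.277)
"
```

```text
clk 15.75 tcp [0.4973 0.18   0.046 ] yaw -0.004 xyz [ 0.      0.0002 -0.    ] rot [-0.     0.    -1.281] open 0.156 F [-0.56  1.26  5.58] M [0.146 0.115 0.203] ff 45.01 q [-0.47  0.89  0.06  1.99 -0.19  0.27 -0.26]
```

{"op": "carry_out", "data": {"plan": [{"rot": [0, 0, 0.01], "xyz": [0, 0, 0], "grip": 255}, {"rot": [0, 0, 0.025], "xyz": [0, 0, 0], "grip": 255}, {"rot": [0, 0, 0.025], "xyz": [0, 0, 0], "grip": 255}]}}

```text
clock: 16.0
tool_pos: [0.4973, 0.18, 0.046]
eef_rot: [0.717, 0.697, -0.0, 0.0]
contact_force: [-0.5, 1.3, 5.1]
opening: 0.153
finger_force: 45.0
```

```bash
python3 -c "
from h import *
go(.4975,.180,.046,1.277)
"
```

```text
clk 16.00 tcp [0.4973 0.18   0.046 ] yaw -0.029 xyz [0.     0.0002 0.    ] rot [-0.     0.    -1.306] open 0.153 F [-0.48  1.26  5.08] M [0.117 0.157 0.284] ff 45.05 q [-0.48  0.89  0.07  1.99 -0.2   0.27 -0.27]
```

{"op": "carry_out", "data": {"plan": [{"rot": [0, 0, 0.01], "xyz": [0, 0, 0], "grip": 255}, {"rot": [0, 0, 0.02], "xyz": [0, 0, 0], "grip": 255}, {"rot": [0, 0, 0.02], "xyz": [0, 0, 0], "grip": 255}]}}

```text
clock: 16.25
tool_pos: [0.4973, 0.18, 0.046]
eef_rot: [0.724, 0.69, -0.0, 0.0]
contact_force: [-0.3, 2.2, 5.5]
opening: 0.156
finger_force: 45.1
```

```bash
python3 -c "
from h import *
go(.4975,.180,.046,1.277)
"
```

```text
clk 16.25 tcp [0.4973 0.18   0.046 ] yaw -0.048 xyz [0.     0.0002 0.    ] rot [-0.     0.    -1.325] open 0.156 F [-0.29  2.24  5.54] M [0.112 0.11  0.32 ] ff 45.09 q [-0.48  0.89  0.07  1.99 -0.21  0.27 -0.28]
```

```bash
python3 -c "
from h import *
def o(im,box=(270,325,195,250)):
    x0,x1,y0,y1=box;h=cv2.cvtColor(im,cv2.COLOR_BGR2HSV)[y0:y1,x0:x1]
    m=(h[:,:,0]<17)&(h[:,:,1]>150)&(h[:,:,2]>90); p=np.argwhere(m)[:,::-1]+[x0,y0]; q=block('scene',im,(280,312,210,235)); return p.mean(0),len(p),q.mean(0),len(q)
a=cv2.imread('pics/s4.png'); b=np.ascontiguousarray(r.snapshot('scene')[:,:,::-1]); cv2.imwrite('pics/s5.png',b)
print(o(a),o(b))
go(.4975,.180,.046,1.277)
"
```

```text
(array([289.8  , 234.125]), 40, array([299.93258427, 221.85393258]), 89) (array([287.78378378, 234.94594595]), 37, array([298.56410256, 222.85897436]), 78)
clk 16.30 tcp [0.4974 0.18   0.046 ] yaw -0.048 xyz [ 0.      0.0001 -0.    ] rot [-0.     0.    -1.325] open 0.152 F [-0.26  1.08  5.59] M [0.117 0.08  0.341] ff 45.08 q [-0.48  0.89  0.07  1.99 -0.21  0.27 -0.28]
```

The block has moved about 2.6 mm to the stop, so the jaw has snapped. Only the firm stop remains.

{"op": "carry_out", "data": {"plan": [{"rot": [0, 0, 0.01], "xyz": [0, 0, 0], "grip": 255}, {"rot": [0, 0, 0.02], "xyz": [0, 0, 0], "grip": 255}, {"rot": [0, 0, 0.02], "xyz": [0, 0, 0], "grip": 255}]}}

```text
clock: 16.55
tool_pos: [0.4974, 0.1799, 0.046]
eef_rot: [0.731, 0.683, -0.0, 0.0]
contact_force: [0.1, 0.1, 5.6]
opening: 0.151
finger_force: 45.1
```

```bash
python3 -c "
from h import *
go(.4975,.180,.046,1.277)
r.snapshot('scene');go(.4975,.180,.046,1.277)
"
```

```text
clk 16.55 tcp [0.4974 0.1799 0.046 ] yaw -0.068 xyz [0.0001 0.0001 0.    ] rot [-0.     0.    -1.345] open 0.151 F [0.14 0.12 5.56] M [0.11  0.158 0.388] ff 45.14 q [-0.48  0.89  0.07  1.99 -0.22  0.27 -0.29]
clk 16.60 tcp [0.4974 0.18   0.046 ] yaw -0.068 xyz [ 0.      0.0001 -0.    ] rot [-0.     0.    -1.345] open 0.160 F [-0.03  2.31  4.76] M [0.137 0.169 0.411] ff 45.13 q [-0.48  0.89  0.07  1.99 -0.22  0.27 -0.29]
```

{"op": "carry_out", "data": {"plan": [{"rot": [0, 0, 0.01], "xyz": [0, 0, 0], "grip": 255}, {"rot": [0, 0, 0.02], "xyz": [0, 0, 0], "grip": 255}, {"rot": [0, 0, 0.02], "xyz": [0, 0, 0], "grip": 255}]}}

```text
clock: 16.85
tool_pos: [0.4974, 0.18, 0.046]
eef_rot: [0.737, 0.675, -0.0, 0.0]
contact_force: [-0.8, 1.1, 5.8]
opening: 0.155
finger_force: 45.2
```

```bash
python3 -c "
from h import *
go(.4975,.180,.046,1.277)
r.snapshot('scene');go(.4975,.180,.046,1.277)
"
```

```text
clk 16.85 tcp [0.4974 0.18   0.046 ] yaw -0.088 xyz [0.     0.0001 0.    ] rot [-0.     0.    -1.365] open 0.155 F [-0.83  1.07  5.8 ] M [0.105 0.088 0.439] ff 45.19 q [-0.48  0.89  0.08  1.99 -0.23  0.27 -0.3 ]
clk 16.90 tcp [0.4974 0.18   0.046 ] yaw -0.087 xyz [ 0.      0.0001 -0.    ] rot [-0.     0.    -1.364] open 0.158 F [-0.69  0.68  5.82] M [0.086 0.113 0.443] ff 45.19 q [-0.48  0.89  0.08  1.99 -0.23  0.27 -0.3 ]
```

{"op": "carry_out", "data": {"plan": [{"rot": [0, 0, 0.008], "xyz": [0, 0, 0], "grip": 255}, {"rot": [0, 0, 0.015], "xyz": [0, 0, 0], "grip": 255}, {"rot": [0, 0, 0.015], "xyz": [0, 0, 0], "grip": 255}]}}

```text
clock: 17.15
tool_pos: [0.4974, 0.1799, 0.046]
eef_rot: [0.742, 0.67, -0.0, 0.0]
contact_force: [-0.6, 0.9, 5.1]
opening: 0.155
finger_force: 45.2
```

```bash
python3 -c "
from h import *
go(.4975,.180,.046,1.277)
"
```

```text
clk 17.15 tcp [0.4974 0.1799 0.046 ] yaw -0.103 xyz [ 0.0001  0.0001 -0.    ] rot [-0.    0.   -1.38] open 0.155 F [-0.6   0.85  5.08] M [0.084 0.097 0.55 ] ff 45.25 q [-0.48  0.89  0.08  1.99 -0.23  0.27 -0.31]
```

Firm: rise 0.23 N m over running. Stop, release and lift away.

{"op": "carry_out", "data": {"plan": [{"rot": [0, 0, 0], "xyz": [0, 0, 0], "grip": 200}, {"rot": [0, 0, 0], "xyz": [0, 0, 0], "grip": 180}, {"rot": [0, 0, 0], "xyz": [0, 0, 0], "grip": 150}, {"rot": [0, 0, 0], "xyz": [0, 0, 0], "grip": 150}, {"rot": [0, 0, 0], "xyz": [0, 0, 0], "grip": 150}, {"rot": [0, 0, 0], "xyz": [0, 0, -0.01], "grip": 150}, {"rot": [0, 0, 0], "xyz": [0, 0, -0.03], "grip": 150}, {"rot": [0, 0, 0], "xyz": [0, 0, -0.06], "grip": 150}]}}

```text
clock: 17.82
tool_pos: [0.4959, 0.1794, 0.1053]
eef_rot: [0.742, 0.67, -0.002, -0.001]
contact_force: [0.2, -0.2, 0.5]
opening: 0.415
finger_force: 0.0
```

{"op": "carry_out", "data": {"plan": [{"rot": [0, 0, 0], "xyz": [0, 0, -0.03], "grip": 150}, {"rot": [0, 0, 0], "xyz": [0, 0, -0.07], "grip": 150}, {"rot": [0, 0, 0], "xyz": [-0.03, 0, -0.1], "grip": 150}, {"rot": [0, 0, 0], "xyz": [-0.07, 0, -0.1], "grip": 150}, {"rot": [0, 0, 0], "xyz": [-0.11, 0, -0.1], "grip": 150}, {"rot": [0, 0, 0], "xyz": [-0.15, 0, -0.1], "grip": 150}, {"rot": [0, 0, 0], "xyz": [-0.19, 0, -0.1], "grip": 150}, {"rot": [0, 0, 0], "xyz": [-0.2, 0, -0.1], "grip": 150}]}}

```text
clock: 18.48
tool_pos: [0.4754, -0.0265, 0.207]
eef_rot: [0.746, 0.666, -0.002, 0.002]
contact_force: [-0.3, 0.8, 0.4]
opening: 0.409
finger_force: 0.0
```

```bash
python3 -c "
from h import *
def o(im,n,b1,b2):
    x0,x1,y0,y1=b1;h=cv2.cvtColor(im,cv2.COLOR_BGR2HSV)[y0:y1,x0:x1]
    m=(h[:,:,0]<17)&(h[:,:,1]>150)&(h[:,:,2]>90); p=np.argwhere(m)[:,::-1]+[x0,y0]; q=block(n,im,b2); return p.mean(0).round(2),len(p),q.mean(0).round(2),len(q)
for n,a in(('scene','s4'),('top','t4')):
    b=np.ascontiguousarray(r.snapshot(n)[:,:,::-1]); cv2.imwrite(f'pics/{n}6.png',b)
    B=((290,312,212,236),(285,312,210,235)) if n=='scene' else ((280,305,195,215),(278,305,192,218))
    print(n,o(cv2.imread(f'pics/{a}.png'),n,*B),o(b,n,*B))
go(.4975,.180,.1,1.277)
"
```

```text
scene (array([302.82, 222.64]), 22, array([299.93, 221.85]), 89) (array([301.11, 222.39]), 18, array([298.65, 221.83]), 83)
top (array([293.43, 205.19]), 21, array([290.96, 204.44]), 115) (array([291.89, 205.17]), 18, array([289.87, 204.03]), 100)
clk 18.58 tcp [ 0.4765 -0.022   0.2067] yaw -0.108 xyz [ 0.2032 -0.001   0.1064] rot [-1.000e-03  2.000e-03 -1.385e+00] open 0.410 F [-0.15  0.13 -0.39] M [-0.056  0.071  0.043] ff 0.00 q [-0.14  0.56  0.14  2.05 -0.14  0.55 -0.02]
```

```bash
python3 -c "
from plant import r
print(r.finish_job())"
```

```text
the job is handed in; nothing more can be done
None
```

The block lies in the nest, clamped by the orange jaw against its stop; I stopped turning the knob when it came up firm (about 0.23 N m over the running moment), backed the arm off, and handed the job in at about 18.6 s, with no verdict returned.

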